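Divert and pour a batch of peanut bars into the empty crate

ROBOT

A 6-joint arm with a two-finger parallel gripper is mounted at the origin on the work surface. World frame = base frame: x ahead of the robot, y to its left, z up, the work surface at z = 0. Lengths are in mm, angles in rad, forces in N, time in s.
With the tool pointing down it reaches from about 350 to 775 mm from the base axis. Payload 7.3 kg.
Tool frame: the origin (TCP) lies at the very end of the fingers, on their centre line; the grasp point (between the pads) lies 19 mm behind it (bot.tcp_to_grasp is the distance from the TCP to the grasp point, in mm); z points along the fingers, y is the direction in which the jaws open and shut (so a half turn about z gives the same grasp; the last joint's range is limited). The gripper opens to 92 mm and grips with 3 to 60 N. Pads are 19 mm wide; open, the fingers measure 130 mm over their backs; the gripper's body (75 mm by 190 mm) begins 47 mm behind the grasp point.
Start: joints at [1.07, 0.342, 1.524, -0, 1.275, -0.146], TCP at [182.373, 492.326, 226.741] pointing down, gripper open.
Joint ranges: [-2.53, 2.53], [-0.77, 2.02], [0.04, 2.7], [-1, 4.14], [0.28, 2.66], [-3.11, 3.11]. Speed limits (rad/s): [2.57, 2.57, 3.14, 3.14, 3.14, 3.14].

INTERFACE

Orientations are given as [roll, pitch, yaw] about the fixed x, y, z axes, in that order (R = Rz(yaw) Ry(pitch) Rx(roll)).
In Python, from plant import bot gives the robot as it stands. The module is installed in compiled form; this text tells all that it offers.
- The arm moves only by the tool carry_out, never from a script. Its argument "motion" is a list of rows, each a list of 5 numbers: the closure, from 0 (fully open) to 1 (shut), then the shift along the tool's x, y, z in mm, then the turn about the tool's z in degrees. In form: [[claw, dx, dy, dz, spin], ...]. A call has 1 to 10 rows; each row is the pose to reach, as a shift and turn from the pose measured when the call began, along the tool's axes at that moment; what a row does not reach only later rows make up. A row lasts 1/8 s, in which the tool goes at most 62.5 mm and 10.7 degrees, less where a joint would pass 70% of its speed; a pose out of reach is approached as far as the arm can. A call with a gripper value outside its range is refused whole. The fingers move at their own pace and stop on an object; the grip force is fixed at half the most. Time passes only in rows, so rows that repeat a pose let the fingers close. It gives the time, the measured TCP pose, the force and the opening at its end, in the units of the state.
- bot.get_obs(): the state, without advancing time (a new reading comes with each control period).
- bot.capture(name): name is "scene" or "top"; returns a dict with "color" (480x640x3 uint8, red, green, blue), "depth" (480x640 float32, mm along the optical axis (not along the pixel's ray), 0 where there is no reading), "K" (3x3 intrinsics, pixels), "camera_from_world" (4x4, takes a point from world to camera coordinates). Camera axes: x right, y down, z forward; pixel columns grow to the right and rows downward; lengths in mm; the calibration is good to about 2 mm. A picture is of the moment at which its call begins.
- bot.close_job(): hands the job in, once; it reports no verdict.
The state is a dict: "time": time; "joint_positions": joint angles; "dq": joint speeds; "tau": joint torques, N m; "tool_pos": TCP position; "tcp_rot": TCP orientation; "contact_force": force on the tool from outside, world axes, zero at the start; "moment": the same for the moment, N m; "grip_width": finger opening in mm.
Only numpy, scipy, OpenCV 4.12 (cv2) and the standard library are available. Lean on these libraries where they do the work, as an engineer would, in place of code of your own. Each camera call takes 0.05 s, during which the arm holds its last target.

TASK

Send the four peanut bars lying in the tip pan down the chute into the empty crate. First push the diverter flap fully over so that it shuts the packed crate's lane and leave it there, then tip the pan forward gently by its bail so the bars slide into the empty crate, and lower the pan gently until it is fully down again. Do not touch the bars with the gripper, and leave the two crates, the mug and the scraper where they stand.

Things in the scene. Friction and masses are not known exactly. Their poses are not given: they have to be found in the camera images.
- chute: bench diverter chute, fixed: stainless trough, open on top, on a dark steel frame 165 mm wide, sloping down 30 degrees along its +x (downhill). Origin on the table, mid-width, under the head of the slope; y left looking downhill, z up. Trough floor 213 mm high at x = 0; throat walls 50 mm, lane walls 58 mm. Throat 115 mm wide to x = 41 mm, then it spreads to two 121 mm lanes, left (+y) and right (-y), split by a wall at y = 0
- splitter_end (a point): lower end of the trough, between the two exits, on the floor of the trough 98 mm above the table, at x = 199 mm of the chute. Each lane ends here, above a crate. Polished steel: bars slide down the trough by themselves
- flap (a joint): diverter flap, steel plate 138 x 44 x 4 mm standing on the trough floor, hinged at its downhill end at the top of the splitter wall, free end uphill. rad; 0 = middle; positive = free end to the left (+y) wall: LEFT lane shut, bars go right; negative = free end to the right wall: RIGHT lane shut, bars go left. Stops at +0.48 and -0.48 (fully over). Stays where left (friction, about 1 N at the pin)
- flap_handle (a point): centre of the top face of the flap's handle: a pin on the flap's top edge 100 mm uphill of its hinge, square to the sloping floor (leans 30 degrees downhill), 13 mm thick with a black cap 18 mm in diameter and 14 mm long, 44 mm clear above the flap. Push it sideways with the fingers or pinch it; it moves 46 mm either side of the middle. Site axes: x along the flap to the hinge, z along the pin
- flap_pivot (a point): point on the flap's hinge axis, 50 mm off the trough floor, at y = 0 of the chute; the axis is square to the sloping floor (this point's z)
- pan (a joint): tip pan at the head of the chute: stainless, open in front, inside 106 x 152 mm, sides 36 mm high, hinged at its front lip on a level axis along the chute's y. rad; 0 = level, fully down; positive = rear raised, so that the bars slide out into the trough; stop at 0.95. The bars slide from about 0.2 on; held at 0.75 to 0.9 it empties. It falls back by its weight when let go; about 6 N at the bail tips it
- pan_bail (a point): middle of the pan's bail: a black bar 14 mm thick, 141 mm long along the chute's y, over the pan, on a flat arm at each end beside the pan. Pan down: 42 mm uphill of and 92 mm above the pan hinge, 317 mm above the table. Push it downhill from its uphill side with the fingers (or pinch it); it turns about the pan hinge at 101 mm radius, so it travels nearly level
- pan_hinge (a point): middle of the pan's hinge axis, level with the top of the pan's floor, 225 mm above the table, at x = -6 mm of the chute
- bar1: peanut bar: hard caramel block 62 x 36 x 20 mm with nuts on top, about 52 g; origin in the middle of its underside, x along its length. One of four lying flat in the pan, two by two, ends downhill
- bar2: peanut bar like bar1
- bar3: peanut bar like bar1
- bar4: peanut bar like bar1
- empty_crate: the empty crate: open plywood box 240 x 155 x 80 mm, walls 7 mm, floor 6 mm, loose on the table under one of the chute's exits, about 84 mm to the left (+y) or right (-y) of the chute's middle line; origin on the table under the middle of its uphill end, x along its length, downhill (inside: x 7 to 233 mm)
- packed_crate: a like crate, already full of layers of peanut bars, under the other exit; origin likewise
- mug: aluminium mug, 80 mm across, 85 mm high, on the table beside the chute (bystander); origin in the middle of its foot
- scraper: bench scraper lying on the table at the chute's other side, 88 x 112 x 25 mm (bystander); origin in its middle at the table
Mind the look-alikes: they are no part of the job. Leave any blue or red look-alike of the bar4 alone.

How it is judged (in metres and radians):
On the way, in this order (a step that is already met when the one before it is completed fails the run):
1. the flap is fully over, shutting the packed crate's lane, with the pan still down (((y of empty_crate in the frame of chute above 0 m and value of joint flap below -0.43 rad) or (y of empty_crate in the frame of chute below 0 m and value of joint flap above 0.43 rad)) and value of joint pan below 0.1 rad), for 0.2 s.
2. with the flap over, the pan is tipped up so that the bars slide out (((y of empty_crate in the frame of chute above 0 m and value of joint flap below -0.43 rad) or (y of empty_crate in the frame of chute below 0 m and value of joint flap above 0.43 rad)) and value of joint pan above 0.15 rad), for 0.2 s.
At the end, for the whole second after the job is handed in: All four bars lie at rest in the empty crate (within its walls, flat or piled, none higher than 85 mm), the flap is still fully over on the packed crate's side (within 0.05 rad of its stop) and the pan is fully down (below 0.05 rad) (x of bar1 in the frame of empty_crate between 0.007 and 0.233 m and y of bar1 in the frame of empty_crate between -0.0705 and 0.0705 m and z of bar1 in the frame of empty_crate between 0 and 0.085 m and linear speed of each of bar1, bar2, bar3, bar4 below 0.02 m/s and x of bar2 in the frame of empty_crate between 0.007 and 0.233 m and y of bar2 in the frame of empty_crate between -0.0705 and 0.0705 m and z of bar2 in the frame of empty_crate between 0 and 0.085 m and x of bar3 in the frame of empty_crate between 0.007 and 0.233 m and y of bar3 in the frame of empty_crate between -0.0705 and 0.0705 m and z of bar3 in the frame of empty_crate between 0 and 0.085 m and x of bar4 in the frame of empty_crate between 0.007 and 0.233 m and y of bar4 in the frame of empty_crate between -0.0705 and 0.0705 m and z of bar4 in the frame of empty_crate between 0 and 0.085 m and ((y of empty_crate in the frame of chute above 0 m and value of joint flap below -0.43 rad) or (y of empty_crate in the frame of chute below 0 m and value of joint flap above 0.43 rad)) and value of joint pan below 0.05 rad); the robot touches nothing.
It fails at once if the gripper touches a bar (contact force between the fingers and bar1 above 0.5 N or contact force between the fingers and bar2 above 0.5 N or contact force between the fingers and bar3 above 0.5 N or contact force between the fingers and bar4 above 0.5 N).
It fails at once if the pan is flung up or let drop (faster than 2.5 rad/s) (velocity of joint pan above 2.5 rad/s or velocity of joint pan below -2.5 rad/s).
It fails at once if a crate, the mug or the scraper is moved more than 30 mm (distance of any of empty_crate, packed_crate, mug, scraper from where it was at the start of the episode above 0.03 m).
It also fails if it takes over 51 s, if anything falls off the work surface, if the arm or the gripper's body presses on something with over 40 N, if the wrist force passes 120 N, or if a joint passes its speed limit or range.

## Working session

There is one attempt and no reset: what is moved stays moved. The work goes in short steps, Python scripts to look and compute and a tool call to move; the robot and the scene stay as the last step left them, time stands still between calls to the robot, and variables do not carry over. Pictures are saved under pics/ and viewed, and the job is handed in when it is done.

Besides the shell and the picture viewer there is one more tool, called after "Request:" as a command line: name --pt "numbers of a row" for each row, then --argument value for the rest. carry_out: Moves the arm, as the interface text tells. Its arguments: {"type":"object","properties":{"motion":{"type":"array","items":{"type":"array","items":{"type":"number"}}}},"required":["motion"]}

```bash
mkdir -p pics; python3 - <<'E'
from plant import bot
import cv2,numpy as np
for n in("scene","top"):
    c=bot.capture(n); cv2.imwrite(f"pics/{n}0.png",c["color"][:,:,::-1]); np.savez(f"{n}0.npz",**c)
    print(n,c["K"].tolist(),np.round(c["camera_from_world"],3).tolist())
print(bot.get_obs())
E
```

```text
scene [[495.58669704988034, 0.0, 322.9431418988308], [0.0, 495.58669704988034, 239.35045900648186], [0.0, 0.0, 1.0]] [[0.256, 0.967, 0.0, -119.755], [0.841, -0.223, -0.494, -366.21], [-0.477, 0.127, -0.87, 1305.651], [0.0, 0.0, 0.0, 1.0]]
top [[477.0011467480097, 0.0, 320.5600427219333], [0.0, 477.0011467480097, 234.26949371450604], [0.0, 0.0, 1.0]] [[0.011, -1.0, -0.008, -9.248], [-0.995, -0.01, -0.099, 566.729], [0.099, 0.009, -0.995, 988.748], [0.0, 0.0, 0.0, 1.0]]
{'time': 0.1, 'joint_positions': array([ 1.06995907e+00,  3.42674509e-01,  1.52494879e+00, -7.54670744e-06,
        1.27539094e+00, -1.45999560e-01]), 'dq': array([-4.97086673e-04, -1.25495420e-03, -2.00604555e-03, -1.01538132e-03,
       -8.06999247e-04,  2.28413081e-05]), 'tau': array([ 1.25635561e-03, -4.32003236e+01, -2.44696265e+01,  7.18443585e-02,
        5.24819177e-02, -3.91360459e-05]), 'tool_pos': array([182.20478736, 491.96973365, 226.0937903 ]), 'tcp_rot': array([-3.14018514e+00, -1.99674605e-04,  2.78675701e+00]), 'contact_force': array([0.0794305 , 0.1739953 , 0.20332686]), 'moment': array([ 0.05010652, -0.00947424, -0.00665868]), 'grip_width': 91.82913415455583}
```

View pics/scene0.png

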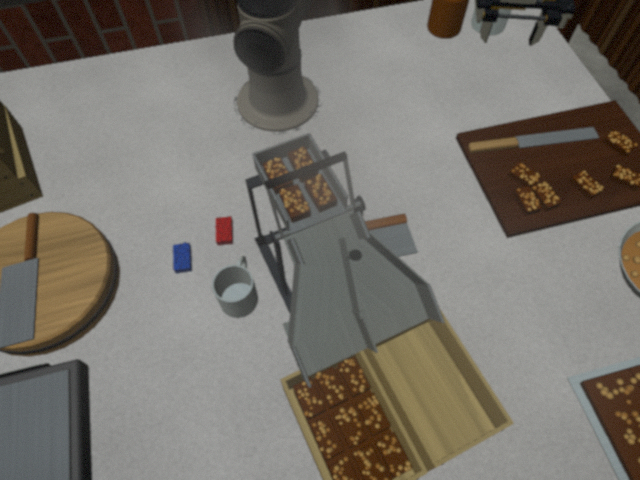

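View pics/top0.png

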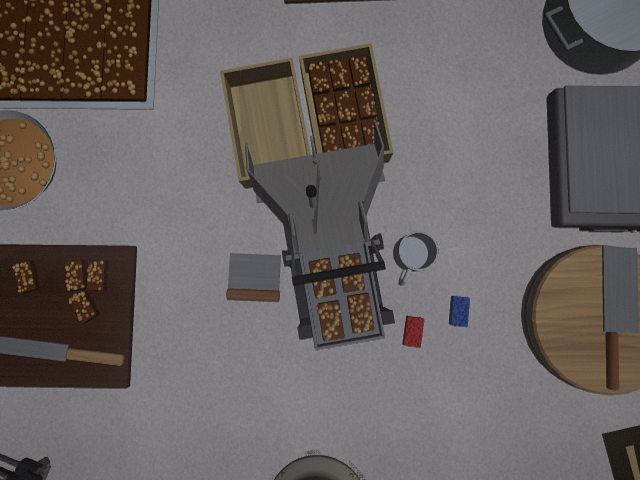

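```bash
cat > h.py <<'E'
import numpy as np,cv2
def load(n):
    return dict(np.load(n))
def cloud(c):
    d=c["depth"].astype(float);v,u=np.mgrid[:480,:640];K=c["K"]
    p=np.stack([(u-K[0,2])/K[0,0]*d,(v-K[1,2])/K[1,1]*d,d],-1)
    T=np.linalg.inv(c["camera_from_world"]); w=p@T[:3,:3].T+T[:3,3]; w[d==0]=np.nan
    return w
def proj(c,P):
    P=np.atleast_2d(P);T=c["camera_from_world"];q=P@T[:3,:3].T+T[:3,3];q=q@c["K"].T;return q[:,:2]/q[:,2:]
def atz(c,u,v,z):
    K=c["K"];T=np.linalg.inv(c["camera_from_world"]);r=T[:3,:3]@np.array([(u-K[0,2])/K[0,0],(v-K[1,2])/K[1,1],1]);o=T[:3,3]
    return o+r*(z-o[2])/r[2]
E
python3 - <<'E'
from h import *
for n in("top","scene"):
    c=load(n+"0.npz");w=cloud(c);col=c["color"].astype(int)
    print(n,"nodepth",(c["depth"]==0).mean())
    z=w[...,2]
    m=(z>309)&(z<330)&(w[...,0]>200)&(w[...,0]<800)&(abs(w[...,1])<150)
    P=w[m];print("bail",len(P),P.mean(0))
    (cx,cy),(a,b),ang=cv2.minAreaRect(P[:,:2].astype(np.float32));print((cx,cy),a,b,ang)
    dark=(col.max(2)<45)&(z>230)&(z<300)&(w[...,0]>400)&(w[...,0]<700)
    ys,xs=np.nonzero(dark)
    k=cv2.connectedComponentsWithStats(dark.astype(np.uint8))
    for i in range(1,k[0]):
        if k[2][i,4]>12: print("dark",k[2][i],k[3][i],w[k[1]==i].mean(0))
    # white: crates
    print("tab z",np.nanmedian(z))
E
```

```text
top nodepth 0.0039680989583333335
bail 883 [479.76403608 -32.78607255 322.64459337]
(481.1531677246094, -32.84669494628906) 17.546926498413086 140.4888153076172 10.26890754699707
dark [306 185  11  21 119] [310.72268908 191.78991597] [614.69359685  11.68422363 258.08072277]
dark [360 210   4  20  29] [361.68965517 219.44827586] [571.33111095 -74.30164394 242.10401967]
dark [379 234   4  15  21] [380.23809524 240.47619048] [ 536.64635614 -106.2158588   235.7271996 ]
dark [364 244   4  20  27] [365.48148148 253.25925926] [514.04893561 -80.31168284 247.55122034]
dark [372 245   7  15  26] [374.80769231 251.57692308] [516.01978391 -93.87454838 265.14154418]
dark [369 272  11  52  78] [373.67948718 297.26923077] [441.72777252 -93.94751956 247.05447104]
tab z 2.0134340599420284
scene nodepth 0.0040625
bail 781 [484.28979492 -33.9625771  321.32289909]
(483.9328308105469, -31.736557006835938) 19.397563934326172 141.72219848632812 9.555075645446777
tab z 1.6451419489284262
```

```bash
python3 - <<'E'
import cv2
a=cv2.imread("pics/top0.png")[40:360,210:450];cv2.imwrite("pics/topc.png",cv2.resize(a,None,fx=1.85,fy=1.85,interpolation=cv2.INTER_CUBIC))
a=cv2.imread("pics/scene0.png")[120:400,220:480];cv2.imwrite("pics/scenec.png",cv2.resize(a,None,fx=2.1,fy=2.1,interpolation=cv2.INTER_CUBIC))
E
```

```text
(no output)
```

View pics/topc.png

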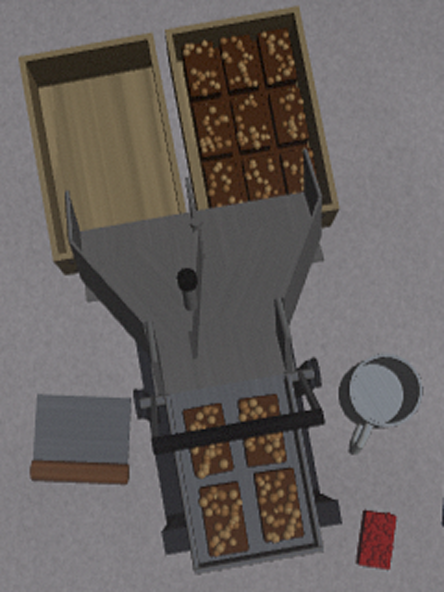

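View pics/scenec.png

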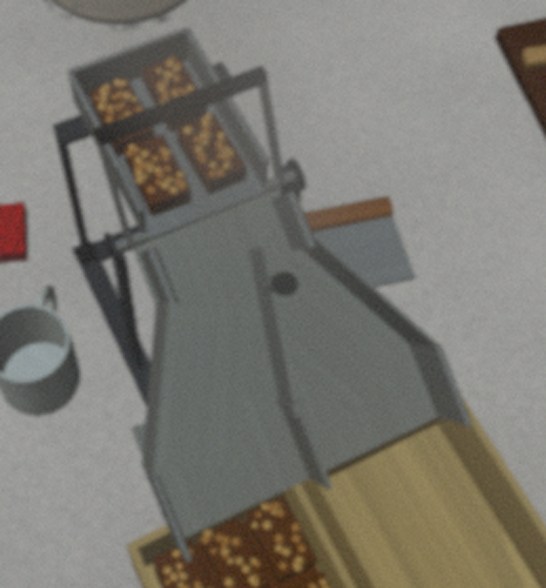

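```bash
python3 - <<'E'
from h import *
yaw=np.radians(10);f=np.array([np.cos(yaw),np.sin(yaw),0]);l=np.array([-f[1],f[0],0])
for n,(u0,u1,v0,v1) in(("top",(295,330,175,215)),("scene",(340,370,240,270))):
    c=load(n+"0.npz");w=cloud(c);col=c["color"].astype(int)
    m=np.zeros((480,640),bool);m[v0:v1,u0:u1]=1
    m&=col.max(2)<45
    m&=w[...,2]>255
    P=w[m];print(n,len(P),P.mean(0),P[:,2].max(),np.argwhere(m).mean(0)[::-1], col[m].mean())
    q=P-[529.3,-24.7,0];print(" chute",(q@f).mean(),(q@l).mean())
# verify: chute model projections
O=np.array([529.3,-24.7,0])
for n in("top","scene"):
    c=load(n+"0.npz");im=np.ascontiguousarray(c["color"][:,:,::-1])
    pts=[(-48,0,317),(-48,70,317),(-48,-70,317),(-6,0,225),(199,0,98),(199,121,98),(199,-121,98),(0,57,213),(0,-57,213),(-112,76,261),(-112,-76,261)]
    for x,y,z in pts:
        p=proj(c,O+f*x+l*y+[0,0,z])[0];cv2.circle(im,tuple(int(round(t)) for t in p),2,(0,255,0),-1)
    im=im[40:360,210:450] if n=="top" else im[120:400,220:480]
    cv2.imwrite(f"pics/chk_{n}.png",cv2.resize(im,None,fx=1.85,fy=1.85))
E
```

```text
top 101 [616.02746003  11.68667451 260.24737639] 264.8652962860268 [310.69306931 190.77227723] 25.980198019801982
 chute 91.72835475722374 20.773813779486048<stdin>:8: RuntimeWarning: Mean of empty slice.
  ret = um.true_divide(
Traceback (most recent call last):
ValueError: zero-size array to reduction operation maximum which has no identity
```

```bash
python3 - <<'E'
from h import *
yaw=np.radians(10);f=np.array([np.cos(yaw),np.sin(yaw),0]);l=np.array([-f[1],f[0],0])
O=np.array([529.3,-24.7,0])
c=load("scene0.npz");w=cloud(c);print("scene cap",w[253:257,353:358].mean((0,1)),c["color"][255,355])
for n in("top","scene"):
    c=load(n+"0.npz");im=np.ascontiguousarray(c["color"][:,:,::-1])
    pts=[(-48,0,317),(-48,70,317),(-48,-70,317),(-6,0,225),(199,0,98),(199,121,98),(199,-121,98),(0,57,213),(0,-57,213),(-112,76,261),(-112,-76,261)]
    for x,y,z in pts:
        p=proj(c,O+f*x+l*y+[0,0,z])[0];cv2.circle(im,tuple(int(round(t)) for t in p),2,(0,255,0),-1)
    im=im[40:360,210:450] if n=="top" else im[120:400,220:480]
    cv2.imwrite(f"pics/chk_{n}.png",cv2.resize(im,None,fx=1.85,fy=1.85))
E
```

```text
scene cap [620.69400068  11.72146113 261.4028301 ] [62 63 63]
```

View pics/chk_top.png

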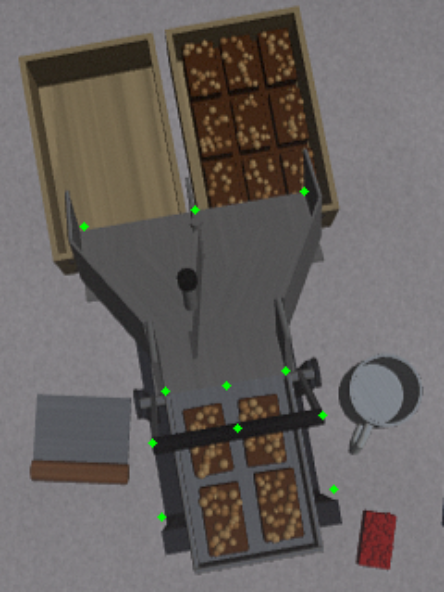

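View pics/chk_scene.png

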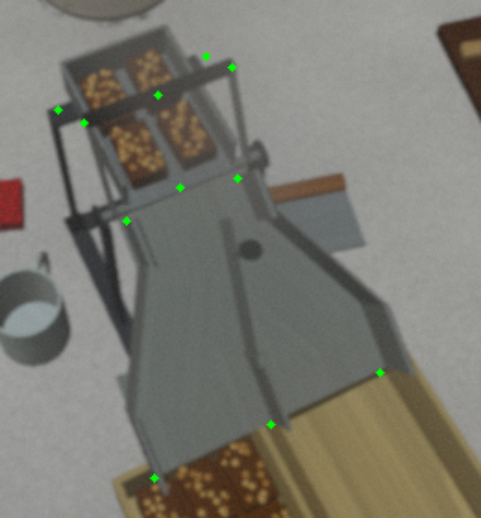

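```bash
cat >> h.py <<'E'
yaw=np.radians(10);f=np.array([np.cos(yaw),np.sin(yaw),0]);l=np.array([-f[1],f[0],0]);O=np.array([529.3,-24.7,0])
from scipy.spatial.transform import Rotation as R
def W(x,y,z): return O+f*x+l*y+np.array([0,0,z])
def shift(o,x,y,z,yawdeg=190):
    r=R.from_euler("xyz",o["tcp_rot"]); d=r.inv().apply(W(x,y,z)-o["tool_pos"])
    s=-((yawdeg-np.degrees(o["tcp_rot"][2])+180)%360-180); return np.round(d,1),round(s,1)
def where(o):
    q=o["tool_pos"]-O; return np.round([q@f,q@l,q[2]],1),np.round(np.degrees(o["tcp_rot"]),2),np.round(o["contact_force"],1),round(o["grip_width"],1),o["time"]
E
python3 - <<'E'
from h import *
from plant import bot
o=bot.get_obs();print(where(o));print(shift(o,86,61,320),shift(o,86,61,243))
E
```

```text
(array([-252.1,  569.1,  226.1]), array([-1.7992e+02, -1.0000e-02,  1.5967e+02]), array([0.1, 0.2, 0.2]), 91.8, 0.1)
(array([-548.4, -267.9,  -93.6]), np.float64(-30.3)) (array([-548.4, -267.8,  -16.6]), np.float64(-30.3))
```

Look-alike list (top view): handle = black cap (311,190), against hinge knobs (380,240)/(290,257). Bars = the four in the pan (320,278), (351,272), (330,322), (361,313), against the board bars (75–95,275), red (414,331) and blue (459,311). The crops confirm that the cap stands on the flap and the four bars are in the pan. The empty crate is on the left (+y), so the flap must go negative.

Request:
carry_out --pt "1 0 0 -50 0" --pt "1 -40 -20 -94 0" --pt "1 -95 -45 -94 -8" --pt "1 -150 -72 -94 -15" --pt "1 -205 -100 -94 -23" --pt "1 -260 -127 -94 -30.3" --pt "1 -315 -154 -94 -30.3" --pt "1 -370 -181 -94 -30.3" --pt "1 -425 -208 -94 -30.3" --pt "1 -475 -232 -94 -30.3"

```text
time: 1.35
tool_pos: [548.2, 107.7, 319.9]
tcp_rot: [-3.141, -0.002, -2.968]
contact_force: [0.7, 1.2, 0.0]
grip_width: 1.1
```

```bash
python3 - <<'E'
from h import *
from plant import bot
o=bot.get_obs();print(where(o));print(shift(o,86,61,320),shift(o,86,61,243))
E
```

```text
(array([ 41.5, 127.1, 319.9]), array([-1.7995e+02, -9.0000e-02, -1.7007e+02]), array([0.7, 1.2, 0. ]), 1.1, 1.35)
(array([-44.5, -66. ,  -0.1]), np.float64(-0.1)) (array([-44.7, -65.9,  76.9]), np.float64(-0.1))
```

Request:
carry_out --pt "1 -30 -30 0 0" --pt "1 -44.5 -66 0 0" --pt "1 -44.5 -66 0 0" --pt "1 -44.5 -66 30 0" --pt "1 -44.5 -66 55 0" --pt "1 -44.5 -66 76 0" --pt "1 -44.5 -66 77 0" --pt "1 -44.5 -66 77 0"

```text
time: 2.35
tool_pos: [603.4, 50.7, 243.8]
tcp_rot: [-3.141, -0.001, -2.968]
contact_force: [0.3, -0.8, -0.7]
grip_width: 0.5
```

```bash
python3 - <<'E'
from h import *
from plant import bot
o=bot.get_obs();print(where(o))
c=bot.capture("top");cv2.imwrite("pics/t1.png",cv2.resize(c["color"][120:280,220:440,::-1],None,fx=3,fy=3))
c=bot.capture("scene");cv2.imwrite("pics/s1.png",cv2.resize(c["color"][120:380,220:480,::-1],None,fx=2,fy=2))
E
```

```text
(array([ 86. ,  61.4, 243.8]), array([-1.7995e+02, -3.0000e-02, -1.7004e+02]), array([ 0.3, -0.8, -0.7]), 0.5, 2.35)
```

View pics/s1.png

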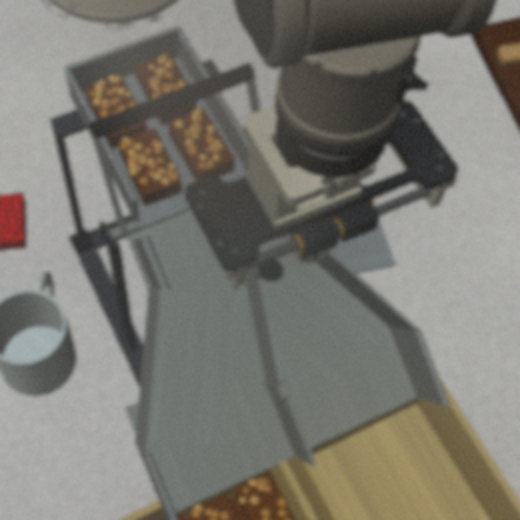

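View pics/t1.png

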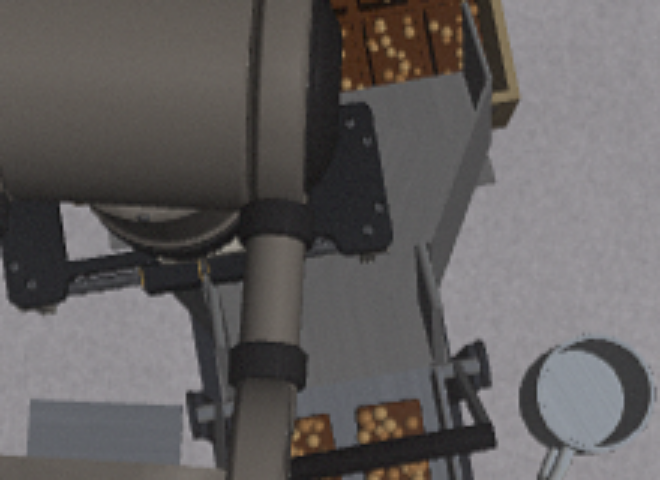

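Request:
carry_out --pt "1 0 -8 0 0" --pt "1 0 -16 0 0" --pt "1 -1 -24 0 0" --pt "1 -2 -32 0 0" --pt "1 -3 -40 1 0" --pt "1 -3 -48 1 0" --pt "1 -4 -56 2 0" --pt "1 -5 -64 2 0" --pt "1 -6 -71 2 0" --pt "1 -6 -71 2 0"

```text
time: 3.7
tool_pos: [622.0, -19.2, 242.1]
tcp_rot: [-3.14, 0.0, -2.969]
contact_force: [0.5, -0.7, 0.4]
grip_width: 0.5
```

```bash
python3 - <<'E'
from h import *
from plant import bot
o=bot.get_obs();print(where(o))
c=bot.capture("scene");cv2.imwrite("pics/s2.png",cv2.resize(c["color"][120:380,220:480,::-1],None,fx=2,fy=2))
E
```

```text
(array([ 92.2, -10.7, 242.1]), array([-1.799e+02,  2.000e-02, -1.701e+02]), array([ 0.5, -0.7,  0.4]), 0.5, 3.7)
```

View pics/s2.png

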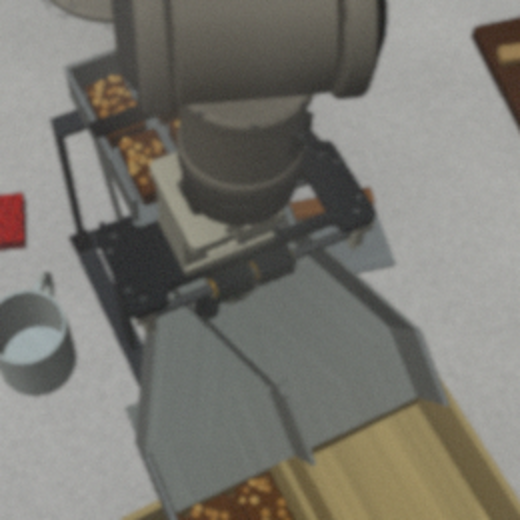

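The flap has swung toward the right wall (free end near (195,310), cap at (205,305)) but isn't over yet, so I'll push it further in small steps.

Request:
carry_out --pt "1 -1 -4 0 0" --pt "1 -2 -8 0 0" --pt "1 -2 -11 0 0" --pt "1 -2 -13 0 0" --pt "1 -2 -13 0 0"

```text
time: 4.38
tool_pos: [625.0, -27.2, 242.1]
tcp_rot: [3.136, -0.001, -2.966]
contact_force: [-4.0, 14.2, 1.6]
grip_width: -0.2
```

```bash
python3 - <<'E'
from h import *
from plant import bot
o=bot.get_obs();print(where(o), o["contact_force"]@l)
c=bot.capture("scene");cv2.imwrite("pics/s3.png",cv2.resize(c["color"][200:360,260:420,::-1],None,fx=3.5,fy=3.5))
E
```

```text
(array([ 93.9, -19.1, 242.1]), array([ 1.7968e+02, -7.0000e-02, -1.6993e+02]), array([-4. , 14.2,  1.6]), -0.2, 4.375) 14.657697058614964
```

View pics/s3.png

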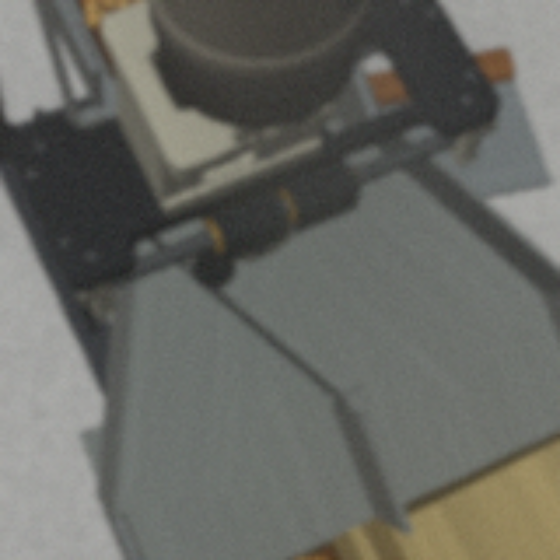

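Request:
carry_out --pt "1 0 10 0 0" --pt "1 0 35 0 0" --pt "1 0 35 -50 0" --pt "1 0 35 -105 0" --pt "1 0 35 -160 0" --pt "1 40 35 -165 0" --pt "1 90 25 -165 0" --pt "1 140 20 -165 0" --pt "1 179 19 -165 0" --pt "1 179 19 -165 0"

```text
time: 5.68
tool_pos: [444.1, -41.1, 408.8]
tcp_rot: [3.138, 0.001, -2.968]
contact_force: [0.3, 0.6, 0.8]
grip_width: -0.1
```

```bash
python3 - <<'E'
from h import *
from plant import bot
o=bot.get_obs();print(where(o), shift(o,-86,0,302))
c=bot.capture("scene");np.savez("scene4.npz",**c);cv2.imwrite("pics/s4.png",cv2.resize(c["color"][120:380,220:480,::-1],None,fx=2,fy=2))
c=bot.capture("top");cv2.imwrite("pics/t4.png",c["color"][:,:,::-1])
E
```

```text
(array([-86.7,  -1.3, 408.8]), array([ 1.7979e+02,  6.0000e-02, -1.7003e+02]), array([0.3, 0.6, 0.8]), -0.1, 5.675) (array([ -0.6,   1. , 106.8]), np.float64(-0.0))
```

View pics/s4.png

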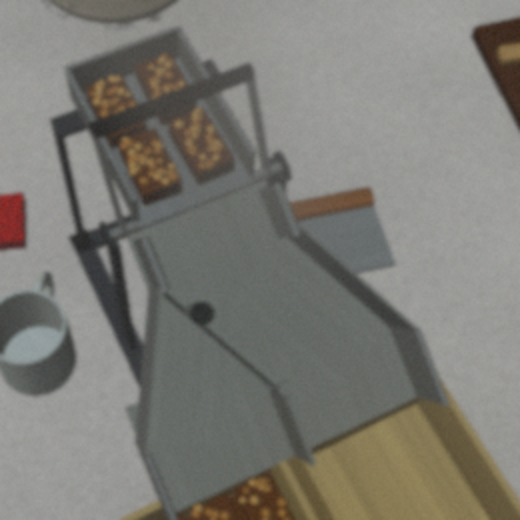

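View pics/t4.png

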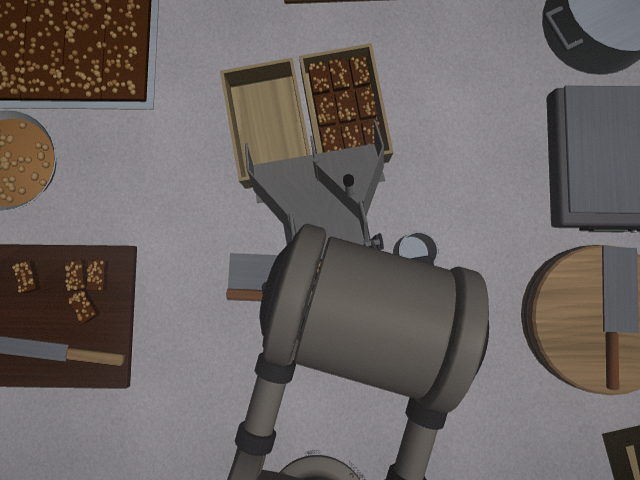

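```bash
python3 - <<'E'
from h import *
c=load("scene4.npz");print(proj(c,[[444,-41,409],[444,-41,600],[482,-33,317]]))
# flap angle from cap
w=cloud(c); print(w[275:279,319:323].mean((0,1)), (w[275:279,319:323].mean((0,1))-O)@l, (w[275:279,319:323].mean((0,1))-O)@f)
cv2.imwrite("pics/s4f.png",c["color"][:,:,::-1])
E
```

```text
[[292.19693052 113.77674432]
 [283.25738605  -5.45678327]
 [305.48034039 170.76718661]]
[641.42548935 -50.14231252 256.12689579] -44.52617351769312 106.00404002085868
```

View pics/s4f.png

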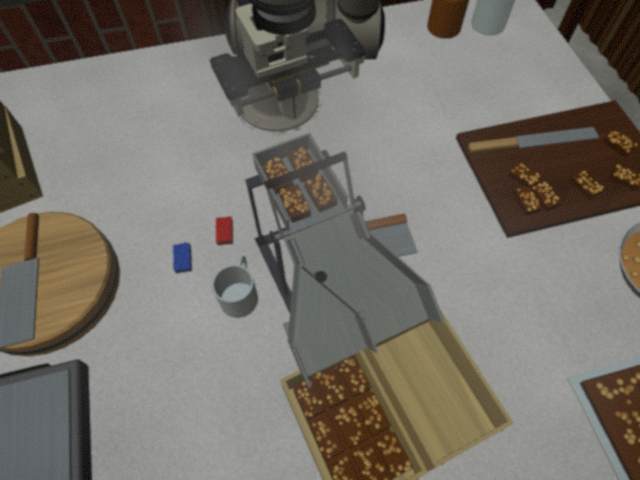

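The flap lies fully over against the right wall (cap at (321,277), chute y about -45 mm), and the pan is still down. Next I lower the fingers behind the bail.

Request:
carry_out --pt "1 0 1 40 0" --pt "1 0 1 75 0" --pt "1 0 1 95 0" --pt "1 0 1 107 0" --pt "1 0 1 107 0" --pt "1 0 1 107 0"

```text
time: 6.52
tool_pos: [446.7, -39.4, 301.7]
tcp_rot: [3.138, 0.002, -2.966]
contact_force: [0.2, 0.3, 0.6]
grip_width: 0.3
```

```bash
python3 - <<'E'
from h import *
from plant import bot
o=bot.get_obs();print(where(o))
c=bot.capture("scene");np.savez("scene5.npz",**c);cv2.imwrite("pics/s5.png",cv2.resize(c["color"][50:250,200:400,::-1],None,fx=3,fy=3))
E
```

```text
(array([-8.390e+01, -2.000e-01,  3.017e+02]), array([ 1.7978e+02,  9.0000e-02, -1.6996e+02]), array([0.2, 0.3, 0.6]), 0.3, 6.525)
```

View pics/s5.png

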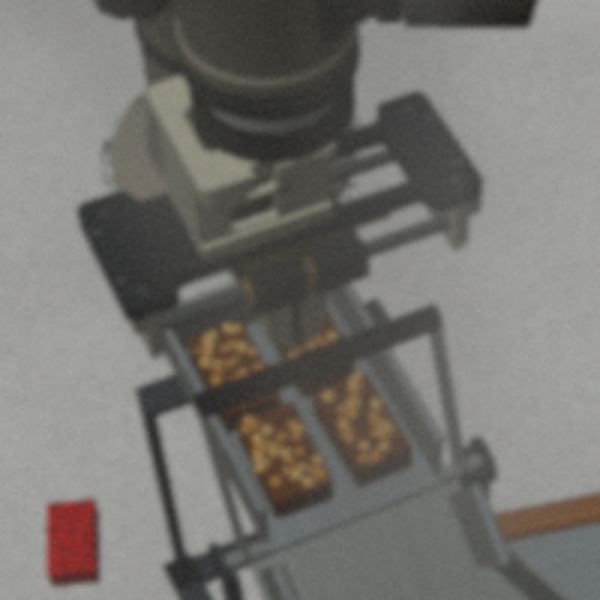

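Request:
carry_out --pt "1 -8 0 0 0" --pt "1 -14 0 0 0" --pt "1 -18 0 0 0" --pt "1 -22 0 0 0" --pt "1 -26 0 0 0" --pt "1 -30 0 0 0" --pt "1 -34 0 0 0" --pt "1 -38 0 0 0" --pt "1 -42 0 0 0" --pt "1 -46 0 0 0"

```text
time: 7.82
tool_pos: [490.9, -31.6, 302.4]
tcp_rot: [3.138, -0.001, -2.966]
contact_force: [-7.1, -1.2, 5.8]
grip_width: 0.5
```

```bash
python3 - <<'E'
from h import *
from plant import bot
o=bot.get_obs();print(where(o), o["contact_force"]@f)
c=bot.capture("scene");np.savez("scene6.npz",**c);cv2.imwrite("pics/s6.png",cv2.resize(c["color"][50:350,200:500,::-1],None,fx=2,fy=2))
E
```

```text
(array([-3.900e+01, -1.000e-01,  3.024e+02]), array([ 1.7979e+02, -3.0000e-02, -1.6996e+02]), array([-7.1, -1.2,  5.8]), 0.5, 7.825) -7.153326166408075
```

View pics/s6.png

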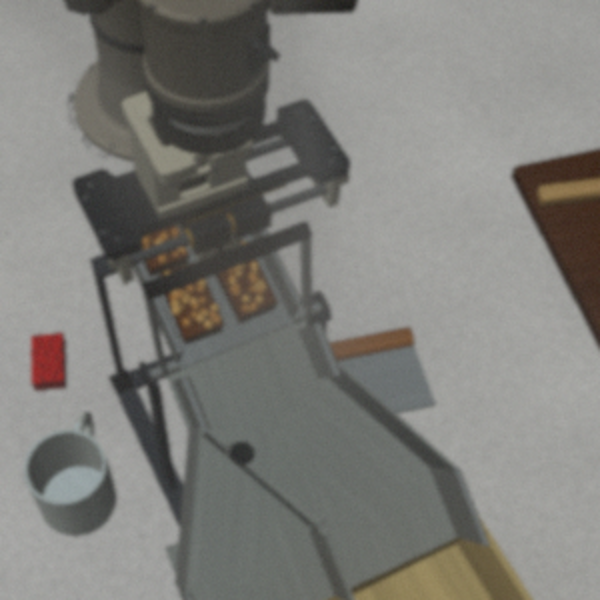

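Request:
carry_out --pt "1 -3 0 0 0" --pt "1 -6 0 0 0" --pt "1 -9 0 0 0" --pt "1 -12 0 0 0" --pt "1 -15 0 0 0" --pt "1 -18 0 0 0" --pt "1 -21 0 0 0" --pt "1 -24 0 0 0" --pt "1 -27 0 0 0" --pt "1 -30 0 0 0"

```text
time: 9.12
tool_pos: [521.0, -26.1, 301.9]
tcp_rot: [3.137, -0.001, -2.966]
contact_force: [-3.9, 0.9, -0.1]
grip_width: 0.3
```

```bash
python3 - <<'E'
from h import *
from plant import bot
o=bot.get_obs();print(where(o), o["contact_force"]@f)
c=bot.capture("scene");cv2.imwrite("pics/s7.png",cv2.resize(c["color"][80:480,200:520,::-1],None,fx=1.5,fy=1.5))
E
```

```text
(array([-8.400e+00,  1.000e-01,  3.019e+02]), array([ 1.7976e+02, -5.0000e-02, -1.6995e+02]), array([-3.9,  0.9, -0.1]), 0.3, 9.125) -3.665653216585238
```

View pics/s7.png

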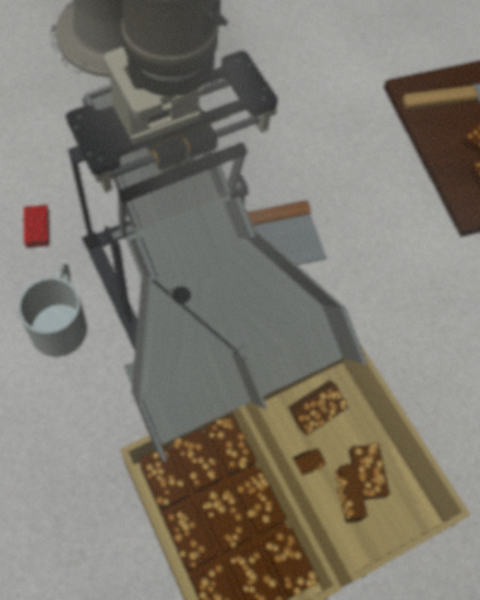

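```bash
python3 - <<'E'
from h import *
from plant import bot
c=bot.capture("scene");cv2.imwrite("pics/s8.png",cv2.resize(c["color"][320:470,350:510,::-1],None,fx=3.5,fy=3.5))
c=bot.capture("top");cv2.imwrite("pics/t8.png",cv2.resize(c["color"][40:200,210:400,::-1],None,fx=3.5,fy=3.5))
E
```

```text
(no output)
```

View pics/s8.png

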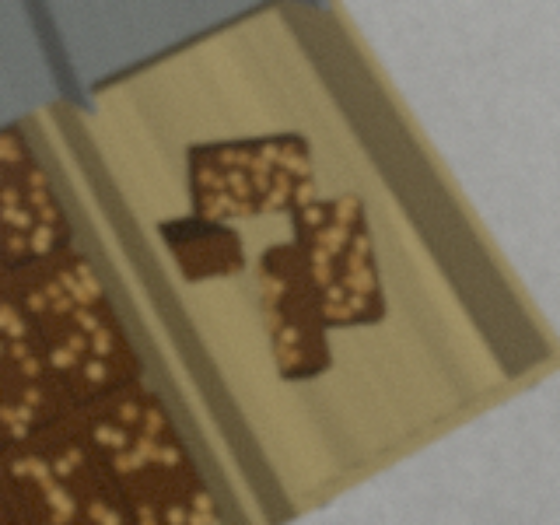

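View pics/t8.png

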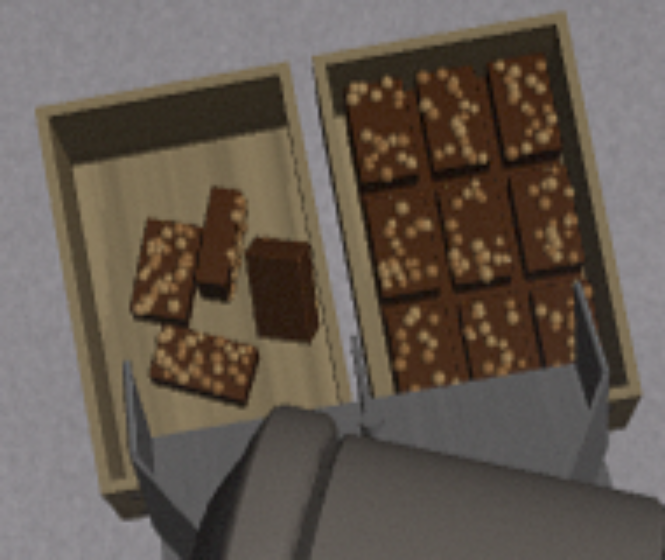

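All four bars are in the empty crate. Now I lower the pan gently.

Request:
carry_out --pt "1 2 0 0 0" --pt "1 5 0 0 0" --pt "1 9 0 0 0" --pt "1 13 0 0 0" --pt "1 17 0 0 0" --pt "1 21 0 0 0" --pt "1 25 0 0 0" --pt "1 29 0 0 0" --pt "1 33 0 0 0" --pt "1 36 0 0 0"

```text
time: 10.52
tool_pos: [485.2, -32.3, 301.8]
tcp_rot: [3.137, -0.001, -2.966]
contact_force: [-3.5, -0.3, -1.7]
grip_width: 0.2
```

Request:
carry_out --pt "1 3 0 0 0" --pt "1 6 0 0 0" --pt "1 9 0 0 0" --pt "1 12 0 0 0" --pt "1 15 0 0 0" --pt "1 18 0 0 0" --pt "1 21 0 0 0" --pt "1 25 0 0 0" --pt "1 32 0 0 0" --pt "1 38 0 0 0"

```text
time: 11.78
tool_pos: [447.7, -39.0, 302.2]
tcp_rot: [3.138, 0.0, -2.966]
contact_force: [-1.3, -0.4, 0.3]
grip_width: 0.8
```

```bash
python3 - <<'E'
from h import *
from plant import bot
o=bot.get_obs();print(where(o))
c=bot.capture("scene");cv2.imwrite("pics/s9.png",cv2.resize(c["color"][80:480,200:520,::-1],None,fx=1.5,fy=1.5))
E
```

```text
(array([-8.280e+01,  1.000e-01,  3.022e+02]), array([ 1.7977e+02,  2.0000e-02, -1.6994e+02]), array([-1.3, -0.4,  0.3]), 0.8, 11.775)
```

View pics/s9.png

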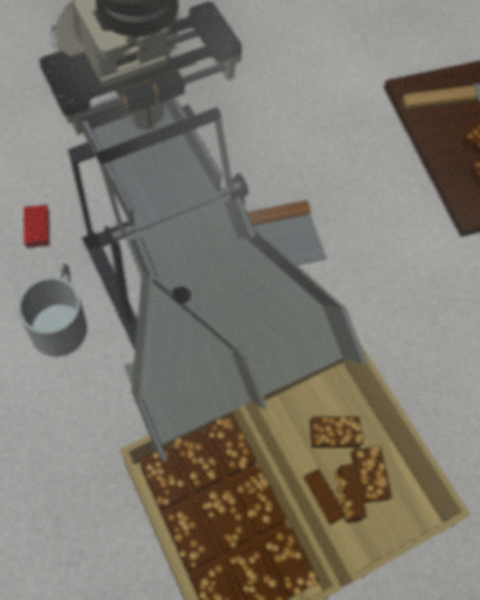

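Request:
carry_out --pt "1 3 0 -20 0" --pt "1 3 0 -60 0" --pt "1 3 0 -100 0" --pt "1 3 0 -130 0" --pt "1 3 40 -130 0" --pt "1 3 90 -130 0" --pt "1 3 140 -130 0" --pt "1 3 190 -130 0" --pt "1 3 240 -130 0" --pt "1 3 240 -130 0"

```text
time: 13.08
tool_pos: [401.5, 198.8, 433.2]
tcp_rot: [3.137, 0.0, -2.961]
contact_force: [0.6, -0.7, -0.2]
grip_width: 0.1
```

```bash
python3 - <<'E'
from h import *
from plant import bot
import time
o=bot.get_obs();print(where(o))
c=bot.capture("top");np.savez("top9.npz",**c)
w=cloud(c);z=w[...,2]
cv2.imwrite("pics/t9.png",cv2.resize(c["color"][40:360,210:450,::-1],None,fx=1.85,fy=1.85))
s=bot.capture("scene");ws=cloud(s);zs=ws[...,2]
m=(zs>309)&(zs<330)&(abs((ws-O)@f+48)<60)&(abs((ws-O)@l)<75)
print("bail",ws[m].mean(0),"chute",((ws[m]-O)@f).mean(),m.sum())
w0=cloud(load("scene0.npz"));print("diff crate px etc:")
a=load("scene0.npz")["color"].astype(int);d=abs(a-s["color"]).max(2)>60;cv2.imwrite("pics/d9.png",(d*255).astype(np.uint8))
E
```

```text
(array([-87. , 242.3, 433.2]), array([ 1.7972e+02,  1.0000e-02, -1.6965e+02]), array([ 0.6, -0.7, -0.2]), 0.1, 13.075)
bail [484.30939821 -33.96256998 321.29811499] chute -45.915521858338266 782
diff crate px etc:
```

View pics/t9.png

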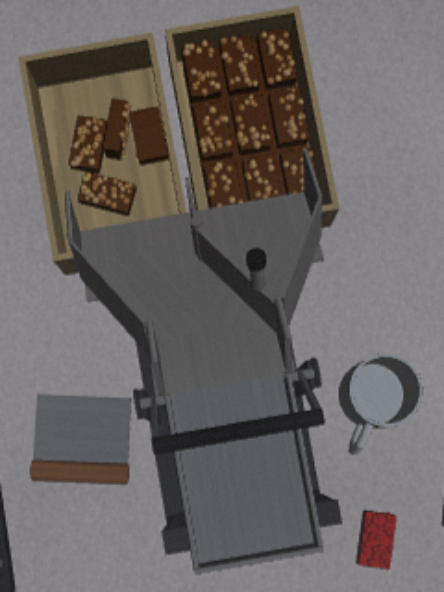

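View pics/d9.png

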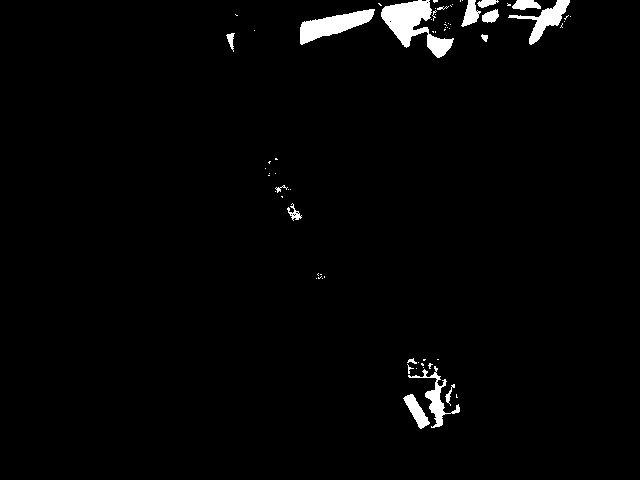

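```bash
python3 - <<'E'
from plant import bot
print(bot.close_job())
E
```

```text
the job is handed in; nothing more can be done
None
```

I did the job in the order given and handed it in at about 13 s; no verdict was reported.

**What I did:** With the fingers closed, I pushed the flap handle until it met its stop at the packed crate's (right, −y) side, at about 15 N. I then pushed the bail slowly downhill until the bars slid out. I brought the pan back down at the same slow pace and moved the arm clear.

**Last checks:**
- **Bars:** all four lie in the empty crate; one is upside down and one is on its side. I did not check that they were at rest with a second picture.
- **Pan:** it is empty, and the bail is back within 0.1 mm of where it started in the camera.
- **Flap:** the handle measured at chute y about −44.5 mm, against a nominal −46 mm. That gives an angle of about −0.46 rad, where the judge needs −0.43. The 1.5 mm difference is within the camera calibration.
- **Crates, mug and scraper:** the before/after picture shows no change in any of them.

No checks failed.

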